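# Sort the parts tins by weight and lock the full one in the rack

## Robot

A 6-joint arm with a two-finger parallel gripper is mounted at the origin on the work surface. World frame = base frame: x ahead of the robot, y to its left, z up, the work surface at z = 0. Lengths are in mm, angles in rad, forces in N, time in s.
With the tool pointing down it reaches from about 275 to 750 mm from the base axis. Payload 10.2 kg.
Tool frame: the origin (TCP) lies on the front face of the gripper's body, between the roots of the fingers; the fingertips stand 73 mm ahead of it and the grasp point (between the pads) lies ctrl.grip_depth ahead of it (ctrl.grip_depth is the distance from the TCP to the grasp point, in mm); z points along the fingers, y is the direction in which the jaws open and shut (so a half turn about z gives the same grasp; the last joint's range is limited). The gripper opens to 85 mm and grips with 20 to 120 N. Pads are 22 mm wide; open, the fingers measure 114 mm over their backs; the gripper's body (76 mm by 85 mm) begins 54 mm behind the grasp point. The pads swing forward as they close: fully open they stand 13 mm farther back than shut.
Start: joints at [1.02, 0.313, 1.498, -0, 1.331, -0.223], TCP at [169.043, 497.048, 303.894] pointing down, gripper open.
Joint ranges: [-2.94, 2.94], [-0.97, 2.17], [0.19, 2.56], [-1.23, 4.37], [0.02, 3.11], [-2.88, 2.88]. Speed limits (rad/s): [2.39, 2.39, 3.01, 3.14, 3.14, 3.14].

## Interface

Orientations are given as a unit quaternion [w, x, y, z].
In Python, from rig import readout, capture, ctrl, nets gives the robot as it stands. The module is installed in compiled form; this text tells all that it offers.
- The arm moves only by the tool apply_moves, never from a script. Its argument "targets" is a list of rows, each a list of 4 numbers: the shift along the tool's x, y, z in cm, then the turn about the tool's z in degrees. A call has 1 to 8 rows; each row shifts and turns the commanded pose from where the row before left it, along the tool's axes as they then stand; what a row does not reach is not made up. A row lasts 1/10 s, in which the tool goes at most 50 mm and 8.59 degrees, less where a joint would pass 70% of its speed; a pose out of reach is approached as far as the arm can. A call with a gripper value outside its range is refused whole. "grip" is the finger opening in cm, from 0 to 8.54, set as the call begins (left out, the last holds). The fingers move at their own pace and stop on an object; "force" is the grip in N (left out, the last holds). Time passes only in rows, so rows that do not move let the fingers close. It gives the time, the measured TCP pose, the force and the opening at its end, in the units of the state.
- readout.sense(): the state, without advancing time (a new reading comes with each control period).
- capture(name): name is "scene" or "top" or "wrist"; returns a dict with "img" (480x640x3 uint8, red, green, blue), "fov_y" (degrees; the focal length in pixels is half the picture's height over the tangent of half this angle, whatever the lens; pixels are square), "cx", "cy" (the principal point, pixels), "eye" and "rotation" of the camera in the world. Camera axes: x right, y down, z forward; pixel columns grow to the right and rows downward; lengths in mm; the calibration is good to about 2 mm. A picture is of the moment at which its call begins. There is no depth.
- ctrl.finish_job(): hands the job in, once; it reports no verdict.
Trained networks look in the newest picture that a camera, given by its name, has taken for a name from the list of things; names that differ only in an ending like _2 or _b are one class to them, and where a whole thing is asked for, a point or a joint stands for the part that bears it (a point fixed in the world has none). Each returns a list of dicts, best first, with "score" (0 to 1); they miss things now and then, are a little off and sometimes report something else, mostly with a low value. They report only what shows in the picture. A call takes as long as a camera call.
- nets.boxes_of(camera, target): "location" ([column, row] as shares, 0 to 1, of the picture: columns of its width, rows of its height, amid what is visible of it).
The state is a dict: "time_s": time; "joints": joint angles; "dq": joint speeds; "tau": joint torques, N m; "eef_pos": TCP position; "ee_rot": TCP orientation; "force": force on the tool from outside, world axes, zero at the start; "wrist_torque": the same for the moment, N m; "grip_width": opening from 0.0 (shut) to 1.0 (fully open).
Only numpy, scipy, OpenCV 4.12 (cv2) and the standard library are available. Lean on these libraries where they do the work, as an engineer would, in place of code of your own. Each camera call takes 0.05 s, during which the arm holds its last target.

## Task

One of the three identical aluminium parts tins is full of screws and the other two are empty; lift them to feel which is which. Pull the rack's keeper knob fully out, stand the full tin in the rack's bay and push the knob fully home so that the rod locks over its lid, and stand both empty tins upright in the black refill tray. Do not disturb the other things on the bench.

Things in the scene. Friction and masses are not known exactly. Their poses are not given: they have to be found in the camera images.
- tin_a_mid (a point): lidded plain aluminium parts tin, upright cylinder 52 mm in diameter, 60 mm tall. The point is its centre, 30 mm above its underside; z is up along the tin. Its weight must be felt: a full tin weighs 350 to 550 g, an empty one 45 to 80 g; all three look the same and the letter in the name is no label of the contents
- tin_b_mid (a point): lidded plain aluminium parts tin, upright cylinder 52 mm in diameter, 60 mm tall. The point is its centre, 30 mm above its underside; z is up along the tin. Its weight must be felt: a full tin weighs 350 to 550 g, an empty one 45 to 80 g; all three look the same and the letter in the name is no label of the contents
- tin_c_mid (a point): lidded plain aluminium parts tin, upright cylinder 52 mm in diameter, 60 mm tall. The point is its centre, 30 mm above its underside; z is up along the tin. Its weight must be felt: a full tin weighs 350 to 550 g, an empty one 45 to 80 g; all three look the same and the letter in the name is no label of the contents
- rack_bay (a point): centre of the tin rack's one bay, level with its unloaded floor pad (12 mm above the bench). The bay is 68 mm square inside, with a steel rim 4 mm thick whose top is 6 mm above this point. x and y run along its sides, z up. The rack is fixed but stands at varying places and angles. On the -y side stands a guide block (46 to 78 mm from the bay centre, 40 mm wide in x, 97 mm high above the bench) through which the keeper rod slides along y over the bay's centre line
- pad (a joint): sprung black floor pad of the bay, m, growing downwards: about 0.0003 unloaded, about 0.001 under an empty tin, 0.0035 to 0.006 under a full one
- keeper_knob (a point): centre of the black pull knob on the outer (-y) end of the keeper rod: a cylinder 26 mm in diameter and 24 mm long lying along y, its axis 82 mm above the bench, free space around and below it. Its axes are those of rack_bay. With the keeper home it is 108 mm from the bay centre towards -y, with the keeper out 148 mm
- keeper (a joint): slide of the keeper, m: 0 = home, the 10 mm thick rod reaches 12 mm past the bay centre, just above the lid of a tin in the bay; 0.040 = pulled fully out along the rack's -y, bay open from above. A sprung detent clicks at 6 mm from each end of the travel: passing it takes about 3 N, between the clicks only about 1 N; left past the last click it stays at or within 3 mm of the end, so push or pull it right to the stop
- tray_in (a point): centre of the inner floor (4 mm above the bench) of the open black refill tray: inside 212 mm along x, 142 mm along y, walls 4 mm thick, tops 18 mm above the bench. Fixed, at varying places and angles; has room for both empty tins standing side by side along x
- jar_mid (a point): bystander: small amber glass jar, 34 mm in diameter, 45 mm tall; the point is about half-way up
- spool: bystander: bare steel spool ring, 56 mm in diameter, 30 mm high; origin at the centre of its underside
- driver: bystander: screwdriver about 150 mm long lying along its x axis; origin on its underside
- cell: bystander: small dark block battery 45 x 26 x 17 mm lying flat; origin at the centre of its underside

How it is judged:
By the outcome, as a careful person would: the job done as asked, in the order asked, and still so for the second after the job is handed in, with the robot touching nothing.
It also fails if it takes over 72 s, if anything falls off the work surface, if the arm or the gripper's body presses on something with over 40 N, if the wrist force passes 120 N, or if a joint passes its speed limit or range.

## Working session

There is one attempt and no reset: what is moved stays moved. The work goes in short steps, Python scripts to look and compute and a tool call to move; the robot and the scene stay as the last step left them, time stands still between calls to the robot, and variables do not carry over. Pictures are saved under pics/ and viewed, and the job is handed in when it is done.

Besides the shell and the picture viewer there is one more tool, called after ">>>" by a JSON object that holds its "api" and its "payload", one argument or row to a line. apply_moves: Moves the arm, as the interface text tells. Its arguments: {"type":"object","properties":{"targets":{"type":"array"},"grip":{"type":"number"},"force":{"type":"number"}},"required":["targets"]}

```bash
mkdir -p pics; ls; python3 - <<'E'
from rig import readout, capture, ctrl, nets
import cv2
s=readout.sense(); print(s); print(ctrl.grip_depth)
for n in ["scene","top","wrist"]:
    c=capture(n); cv2.imwrite(f"pics/{n}0.png",c["img"][:,:,::-1]); print(n,{k:v for k,v in c.items() if k!="img"})
E
```

```text
pics
{'time_s': 0.0, 'joints': array([ 1.01960388e+00,  3.13455435e-01,  1.49844861e+00,  1.79053135e-05,
        1.33098431e+00, -2.23386803e-01]), 'dq': array([-0.00095136,  0.00016639,  0.00024581,  0.00047251, -0.00114891,
       -0.00219806]), 'tau': array([-2.97475572e-04, -4.12254453e+01, -2.59744942e+01, -1.82429776e-04,
        4.06788124e-03,  1.65945636e-05]), 'eef_pos': array([168.94565301, 496.89970081, 303.32789166]), 'ee_rot': array([-2.52730850e-04,  1.63172026e-01,  9.86597420e-01, -5.96582934e-04]), 'force': array([-0.46109687, -0.69479283,  1.21583604]), 'wrist_torque': array([-0.04402406,  0.01054962,  0.01393814]), 'grip_width': 1.0025353108314667}
53.900000000000006
scene {'fov_y': 44.39912061934304, 'cx': 323.19908247652006, 'cy': 231.78158283366486, 'eye': array([1262.67926548, -425.55577983,  942.84902249]), 'rotation': array([-0.33984481,  0.8108738 ,  0.44206221, -0.17768001])}
top {'fov_y': 57.691872038649485, 'cx': 315.84612130258915, 'cy': 238.12375607818248, 'eye': array([508.12455288,  24.01748308, 759.55559004]), 'rotation': array([ 0.02050973, -0.6978953 ,  0.71542708, -0.02618369])}
wrist {'fov_y': 58.1848520619366, 'cx': 322.13241545286985, 'cy': 246.91099102143266, 'eye': array([ 95.71175974, 522.6778567 , 374.01795859]), 'rotation': array([0.12415031, 0.80341747, 0.57565383, 0.08791893])}
```

View pics/scene0.png

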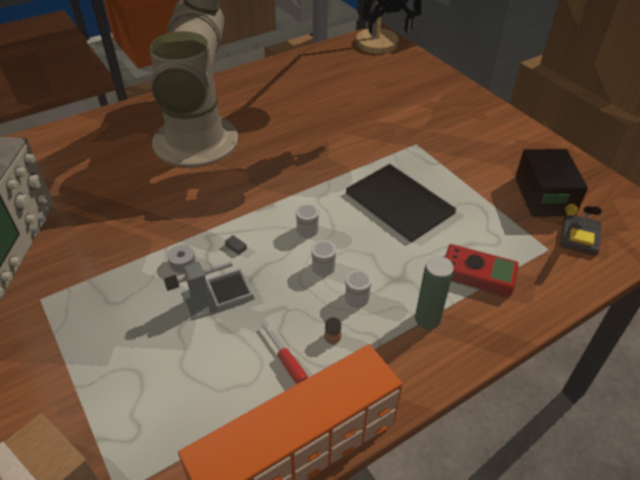

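View pics/top0.png

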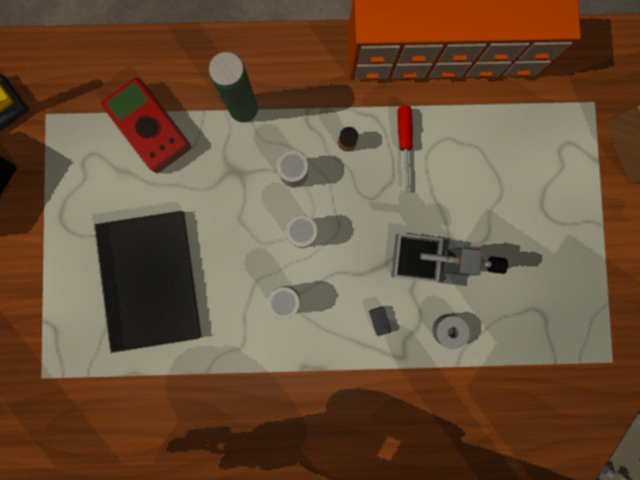

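```bash
cat > h.py <<'E'
from rig import readout, capture, ctrl, nets
import numpy as np, cv2
from scipy.spatial.transform import Rotation as R
def rot(q): return R.from_quat([q[1],q[2],q[3],q[0]])
def f(c): return 240/np.tan(np.radians(c["fov_y"]/2))
def proj(c,P):
    p=rot(c["rotation"]).inv().apply(np.atleast_2d(P)-c["eye"]); return p[:,:2]/p[:,2:]*f(c)+[c["cx"],c["cy"]]
def unproj(c,uv,z):
    uv=np.atleast_2d(uv); d=np.c_[(uv-[c["cx"],c["cy"]])/f(c),np.ones(len(uv))]; d=rot(c["rotation"]).apply(d)
    return c["eye"]+d*((z-c["eye"][2])/d[:,2])[:,None]
def save(n,img,scale=1): cv2.imwrite(f"pics/{n}.png",cv2.resize(img[:,:,::-1],None,fx=scale,fy=scale,interpolation=cv2.INTER_CUBIC))
E
python3 - <<'E'
from h import *
T=capture("top"); S=capture("scene")
H=dict(tin_a_mid=30,rack_bay=12,keeper_knob=82,tray_in=4,jar_mid=22,spool=15,driver=10,cell=8)
for cam,c in [("top",T),("scene",S)]:
    for n,z in H.items():
        for d in nets.boxes_of(cam,n)[:4]:
            uv=np.array(d["location"])*[640,480]
            print(cam,n,round(d["score"],2),uv.round(),unproj(c,uv,z)[0].round())
E
```

```text
top tin_a_mid 0.56 [294. 170.] [673.  52.  30.]
top rack_bay 0.64 [435. 264.] [ 509. -186.   12.]
top rack_bay 0.46 [289. 171.] [675.  60.  12.]
top keeper_knob 0.71 [487. 262.] [ 510. -247.   82.]
top tray_in 0.78 [147. 281.] [491. 309.   4.]
top jar_mid 0.65 [347. 141.] [724. -40.  22.]
top spool 0.77 [448. 328.] [ 400. -202.   15.]
top driver 0.8 [404. 133.] [ 739. -142.   10.]
top cell 0.16 [453. 332.] [ 391. -213.    8.]
scene tin_a_mid 0.79 [358. 288.] [674.  55.  30.]
scene tin_a_mid 0.7 [180. 280.] [ 463. -237.   30.]
scene rack_bay 0.56 [208. 290.] [ 501. -196.   12.]
scene keeper_knob 0.66 [181. 280.] [ 508. -246.   82.]
scene keeper_knob 0.43 [359. 289.] [709.  29.  82.]
scene tray_in 0.97 [399. 203.] [495. 305.   4.]
scene tray_in 0.43 [227. 289.] [ 514. -159.    4.]
scene jar_mid 0.8 [335. 331.] [730. -38.  22.]
scene spool 0.65 [178. 258.] [ 389. -212.   15.]
scene driver 0.79 [291. 359.] [ 731. -136.   10.]
scene driver 0.54 [333. 330.] [720. -35.  10.]
scene cell 0.85 [232. 244.] [407. -95.   8.]
```

```bash
python3 - <<'E'
from h import *
T=capture("top"); S=capture("scene")
save("rackz",T["img"][220:300,375:525],5)
save("tinz",T["img"][140:330,250:350],3)
save("scz",S["img"][190:340,150:390],3.3)
g=cv2.cvtColor(T["img"],cv2.COLOR_RGB2GRAY)
for uv in [(293,167),(302,231),(285,301)]: print(unproj(T,uv,60).round(1))
E
```

```text
[[671.1  52.1  60. ]]
[[566.4  39.8  60. ]]
[[455.2  69.5  60. ]]
```

View pics/rackz.png

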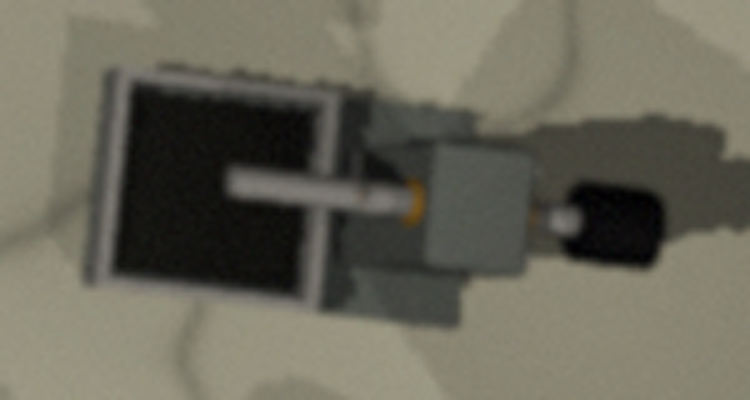

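View pics/tinz.png

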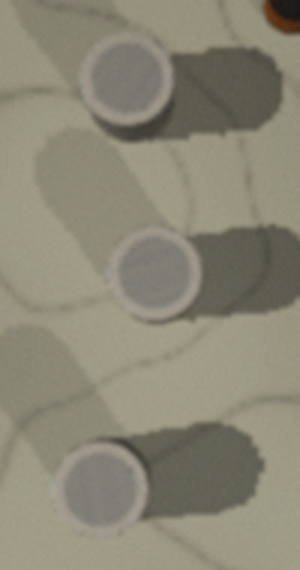

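View pics/scz.png

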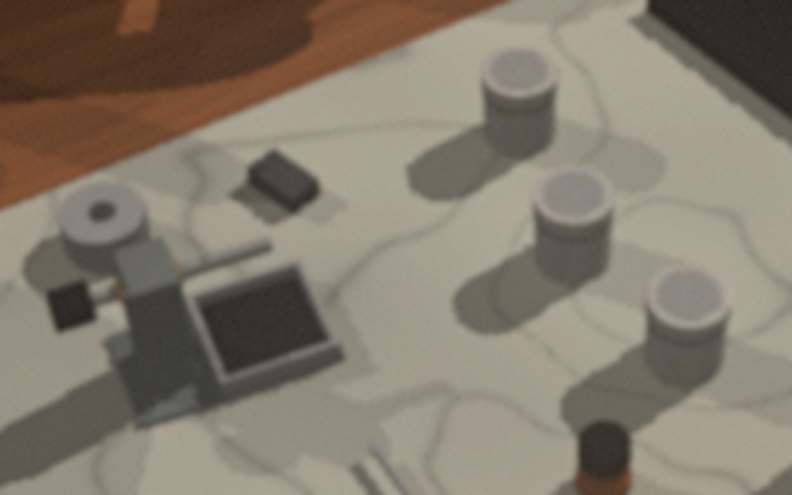

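```bash
cat >> h.py <<'E'
from scipy.optimize import least_squares
def tf(p,L): 
    L=np.array(L,float); c,s=np.cos(p[2]),np.sin(p[2])
    return np.c_[p[0]+c*L[:,0]-s*L[:,1],p[1]+s*L[:,0]+c*L[:,1],L[:,2]]
E
python3 - <<'E'
from h import *
T=capture("top"); S=capture("scene")
def crop(x,k,o): return (np.array(x,float)+.5)/k-.5+np.array(o)
# rack top: direction: image right = -y world approx; rack -y toward image right ; image up = +x world
# inner left corners, outer right corners (z18), block top corners z97
L=[[34,34,18],[-34,34,18],[38,-38,18],[-38,-38,18],[20,-46,97],[20,-78,97],[-20,-78,97],[-20,-46,97]]
uv=crop([[133,83],[112,270],[342,95],[322,310],[432,145],[536,152],[526,275],[424,268]],5,(375,220))
L2=[[38,38,18],[-38,-38,18],[-38,38,18],[38,-38,18]]
uv2=crop([[345,352],[190,295],[297,265],[215,390]],3.3,(150,190))
def res(p): return np.r_[(proj(T,tf(p,L))-uv).ravel()]
r=least_squares(res,[509,-170,0]); print("top",r.x,r.fun.reshape(-1,2).round(1).tolist())
def res2(p): return (proj(S,tf(p,L2))-uv2).ravel()
r2=least_squares(res2,[509,-170,0]); print("scene",r2.x,r2.fun.reshape(-1,2).round(1).tolist())
p=r.x
print("knob",tf(p,[[0,-108,82]]),proj(T,tf(p,[[0,-108,82]])),proj(S,tf(p,[[0,-108,82]])))
# tray: outer top corners, 220x150 z18 : long axis along world x
Lt=[[110,75,18],[-110,75,18],[-110,-75,18],[110,-75,18]]
# tins
for (n,uvt,uvs) in [("far",(125,80),(687,298)),("mid",(155,275),(573,195)),("near",(102,486),(518,70))]:
    print(n,unproj(T,crop(uvt,3,(250,140)),60)[0].round(1),unproj(S,crop(uvs,3.3,(150,190)),60)[0].round(1))
for name,c,uvq in [("top",T,[[96,224],[184,211],[201,339],[111,352]]),("scene",S,[[347,193],[389,166],[456,209],[410,240]])]:
    print(name,unproj(c,uvq,18).round(0).tolist())
for nm,uv,z in [("jar",(348,137),45),("spool",(451,330),30),("cell",(380,320),17),("green",(228,70),130),]:
    print(nm,unproj(T,uv,z).round())
E
```

```text
top [ 5.19711318e+02 -1.55997927e+02 -1.46898386e-01] [[-0.7, -0.9], [-0.8, 1.4], [-0.4, -0.5], [-1.0, 0.9], [1.0, -1.6], [1.0, -0.4], [0.5, 1.1], [-0.0, -0.0]]
scene [ 5.24364144e+02 -1.58666028e+02 -1.83480084e-01] [[-1.5, -0.2], [-1.3, 1.0], [1.9, -0.3], [0.9, -0.4]]
knob [[ 503.90328982 -262.8347478    82.        ]] [[496.98371609 265.07796335]] [[171.43755304 282.16077562]]
far [672.3  54.7  60. ] [675.4  51.5  60. ]
mid [565.9  40.9  60. ] [568.2  40.3  60. ]
near [454.2  71.6  60. ] [452.2  72.1  60. ]
top [[590.0, 391.0, 18.0], [609.0, 242.0, 18.0], [392.0, 214.0, 18.0], [375.0, 364.0, 18.0]]
scene [[412.0, 210.0, 18.0], [384.0, 358.0, 18.0], [594.0, 393.0, 18.0], [615.0, 238.0, 18.0]]
jar [[723. -40.  45.]]
spool [[ 398. -203.   30.]]
cell [[416. -87.  17.]]
green [[803. 142. 130.]]
```

```bash
cat >> h.py <<'E'
def jaw(s=None):
    s=s or readout.sense(); y=rot(s["ee_rot"]).as_matrix()[:,1]; return np.degrees(np.arctan2(y[1],y[0]))
def plan(tgt,yaw=None,n=8):
    """tgt TCP xyz, yaw: jaw angle deg; prints n rows"""
    s=readout.sense(); M=rot(s["ee_rot"]).as_matrix(); d=(np.array(tgt,float)-s["eef_pos"])/n
    a=jaw(s); t=0 if yaw is None else -((yaw-a+180)%360-180)   # + tool turn = cw from above
    print("pos",s["eef_pos"].round(1),"jaw",round(a,1),"t",round(s["time_s"],2),"turn",round(t,1), "tilt z",M[:,2].round(3),"F",s["force"].round(1))
    dt=t/n; rows=[]
    for i in range(n):
        Mi=M@R.from_euler("z",i*dt,degrees=True).as_matrix()
        rows.append(list((Mi.T@d/10).round(2))+[round(dt,1)])
    print(rows)
E
python3 -c "
from h import *
plan([454,72,190],-9,16)"
```

```text
pos [169.  497.1 303.9] jaw 71.2 t 1.25 turn 80.2 tilt z [ 0.  0. -1.] F [-0.5  0.4  0.3]
[[np.float64(-2.54), np.float64(-1.94), np.float64(0.71), np.float64(5.0)], [np.float64(-2.7), np.float64(-1.71), np.float64(0.71), np.float64(5.0)], [np.float64(-2.84), np.float64(-1.47), np.float64(0.71), np.float64(5.0)], [np.float64(-2.96), np.float64(-1.22), np.float64(0.71), np.float64(5.0)], [np.float64(-3.05), np.float64(-0.95), np.float64(0.71), np.float64(5.0)], [np.float64(-3.12), np.float64(-0.68), np.float64(0.71), np.float64(5.0)], [np.float64(-3.17), np.float64(-0.41), np.float64(0.71), np.float64(5.0)], [np.float64(-3.2), np.float64(-0.13), np.float64(0.71), np.float64(5.0)], [np.float64(-3.19), np.float64(0.15), np.float64(0.71), np.float64(5.0)], [np.float64(-3.17), np.float64(0.43), np.float64(0.71), np.float64(5.0)], [np.float64(-3.12), np.float64(0.71), np.float64(0.71), np.float64(5.0)], [np.float64(-3.05), np.float64(0.98), np.float64(0.71), np.float64(5.0)], [np.float64(-2.95), np.float64(1.24), np.float64(0.71), np.float64(5.0)], [np.float64(-2.83), np.float64(1.49), np.float64(0.71), np.float64(5.0)], [np.float64(-2.69), np.float64(1.73), np.float64(0.71), np.float64(5.0)], [np.float64(-2.53), np.float64(1.96), np.float64(0.71), np.float64(5.0)]]
```

>>> {"api": "apply_moves", "payload": {
  "targets": [
    [-2.5,-1.9,0.7,5],
    [-2.7,-1.7,0.7,5],
    [-2.8,-1.5,0.7,5],
    [-3.0,-1.2,0.7,5],
    [-3.1,-1.0,0.7,5],
    [-3.1,-0.7,0.7,5],
    [-3.2,-0.4,0.7,5],
    [-3.2,-0.1,0.7,5]
  ],
  "grip": 8.5,
  "force": 40
}}

```text
time_s: 2.05
eef_pos: [312.2, 283.3, 247.8]
ee_rot: [0.0, 0.492, 0.87, 0.0]
force: [0.4, -0.0, -0.2]
grip_width: 0.995
```

>>> {"api": "apply_moves", "payload": {
  "targets": [
    [-3.2,0.1,0.7,5],
    [-3.2,0.4,0.7,5],
    [-3.1,0.7,0.7,5],
    [-3.1,1.0,0.7,5],
    [-3.0,1.2,0.7,5],
    [-2.8,1.5,0.7,5],
    [-2.7,1.7,0.7,5],
    [-2.5,1.9,0.7,5]
  ]
}}

```text
time_s: 2.85
eef_pos: [453.9, 69.9, 191.7]
ee_rot: [0.0, 0.76, 0.649, 0.0]
force: [-0.1, 0.3, 0.3]
grip_width: 0.994
```

```bash
sed -i 's/rows.append(list((Mi.T@d\/10).round(2))/rows.append((Mi.T@d\/10).round(2).tolist()/' h.py; python3 -c "
from h import *
W=capture('wrist'); save('w1',W['img']); T=capture('top');save('t1',T['img'])
print(proj(W,[[454,72,60],[454,72,0]]))
plan([454,72,94],-9,3)"
```

```text
[[322.58159504 269.39706411]
 [322.5130114  236.06817708]]
pos [454.6  68.8 191.2] jaw -9.1 t 2.95 turn -0.1 tilt z [-0. -0. -1.] F [-0.4  0.5  0.9]
[[0.1, -0.04, 3.24, np.float64(-0.0)], [0.1, -0.04, 3.24, np.float64(-0.0)], [0.1, -0.04, 3.24, np.float64(-0.0)]]
```

View pics/w1.png

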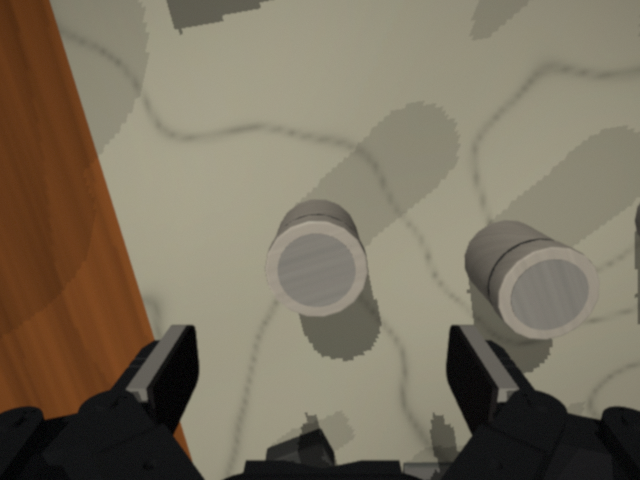

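>>> {"api": "apply_moves", "payload": {
  "targets": [
    [0.15,-0.15,3.0,0],
    [0.15,-0.15,3.0,0],
    [0,0,2.5,0],
    [0,0,1.2,0],
    [0,0,0,0]
  ]
}}

```text
time_s: 3.45
eef_pos: [450.2, 75.0, 94.1]
ee_rot: [-0.001, 0.759, 0.651, -0.001]
force: [0.2, -0.4, -0.1]
grip_width: 0.995
```

>>> {"api": "apply_moves", "payload": {
  "targets": [
    [0,0,0,0],
    [0,0,0,0],
    [0,0,0,0],
    [0,0,0,0],
    [0,0,0,0],
    [0,0,0,0]
  ],
  "grip": 4.0
}}

```text
time_s: 4.05
eef_pos: [451.3, 74.6, 96.2]
ee_rot: [0.001, 0.759, 0.651, 0.001]
force: [0.1, 0.4, 5.9]
grip_width: 0.597
```

>>> {"api": "apply_moves", "payload": {
  "targets": [
    [0,0,-0.5,0],
    [0,0,-1.0,0],
    [0,0,-1.0,0],
    [0,0,-0.5,0],
    [0,0,0,0],
    [0,0,0,0],
    [0,0,0,0]
  ]
}}

```text
time_s: 4.75
eef_pos: [450.5, 74.6, 124.6]
ee_rot: [-0.0, 0.759, 0.651, -0.0]
force: [-0.1, 1.1, -4.0]
grip_width: 0.597
```

```bash
cat > feel.py <<'E'
from h import *
F=[]
for i in range(8):
    F.append(readout.sense()["force"]); W=capture("wrist")
print(np.mean(F,0),np.std(F,0),readout.sense()["eef_pos"],readout.sense()["grip_width"],readout.sense()["tau"].round(2)); save("wf",W["img"])
E
python3 feel.py
```

```text
[-0.09905811 -0.22253675 -3.76819803] [0.47525876 0.77962415 0.38405702] [450.71713148  74.61865012 124.82022853] 0.6015331226188289 [-0.000e+00 -3.982e+01 -1.950e+01 -1.000e-02  0.000e+00 -0.000e+00]
```

View pics/wf.png

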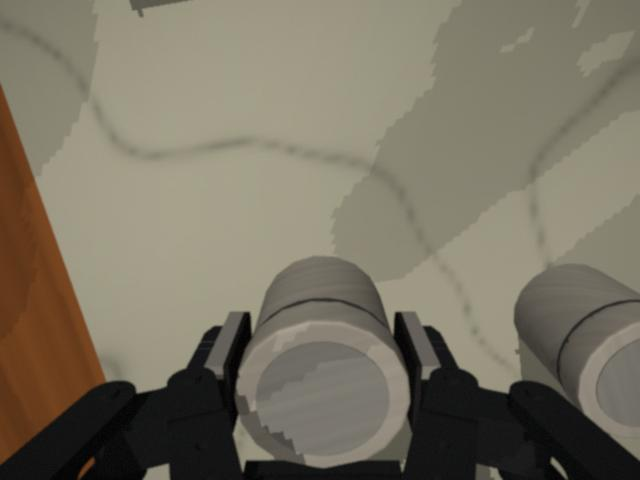

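The lift read −3.8 N at the near tin, which makes it the full one (about 0.38 kg). I'll set it back down, then open the keeper.

>>> {"api": "apply_moves", "payload": {
  "targets": [
    [0,0,1.0,0],
    [0,0,1.2,0],
    [0,0,0.5,0],
    [0,0,0.2,0],
    [0,0,0,0]
  ]
}}

```text
time_s: 5.65
eef_pos: [450.5, 74.7, 96.2]
ee_rot: [-0.0, 0.759, 0.651, -0.0]
force: [-4.8, -0.1, 5.8]
grip_width: 0.601
```

```bash
python3 -c "
from h import *
s=readout.sense();print(s['eef_pos'],s['force'])"
```

```text
[450.49032462  74.66030273  96.21893983] [-4.77628409 -0.09460573  5.8130528 ]
```

>>> {"api": "apply_moves", "payload": {
  "targets": [
    [0,0,0,0],
    [0,0,0,0],
    [0,0,0,0],
    [0,0,0,0],
    [0,0,-2,0],
    [0,0,-4,0],
    [0,0,-4,0],
    [0,0,-1.5,0]
  ],
  "grip": 8.5
}}

```text
time_s: 6.45
eef_pos: [451.7, 74.6, 214.3]
ee_rot: [0.002, 0.759, 0.651, 0.002]
force: [0.3, -0.2, -0.6]
grip_width: 0.993
```

```bash
python3 -c "
from h import *
W=capture('wrist'); save('w2',W['img'])
plan([504,-263,215],-9,10)"
```

```text
pos [452.   74.6 215.1] jaw -8.8 t 6.5 turn 0.2 tilt z [ 0.007 -0.001 -1.   ] F [ 0.9 -0.8  2.1]
[[-3.26, 1.03, 0.01, np.float64(0.0)], [-3.26, 1.03, 0.01, np.float64(0.0)], [-3.26, 1.03, 0.01, np.float64(0.0)], [-3.26, 1.03, 0.01, np.float64(0.0)], [-3.26, 1.03, 0.01, np.float64(0.0)], [-3.26, 1.04, 0.01, np.float64(0.0)], [-3.25, 1.04, 0.01, np.float64(0.0)], [-3.25, 1.04, 0.01, np.float64(0.0)], [-3.25, 1.04, 0.01, np.float64(0.0)], [-3.25, 1.04, 0.01, np.float64(0.0)]]
```

View pics/w2.png

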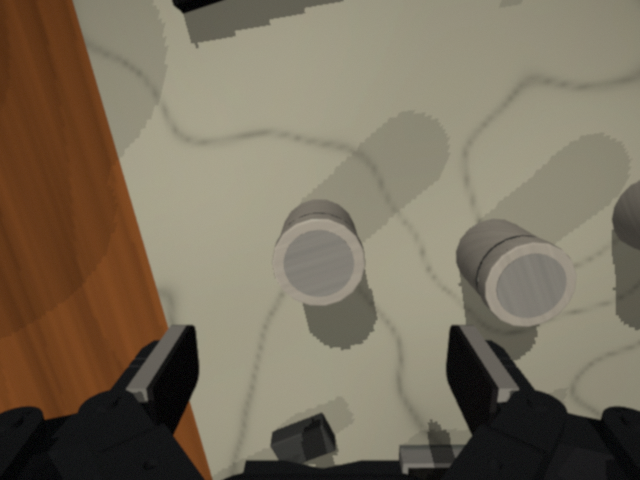

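>>> {"api": "apply_moves", "payload": {
  "targets": [
    [-2.5,0.8,0,0],
    [-4.0,1.3,0,0],
    [-4.0,1.3,0,0],
    [-4.0,1.3,0,0],
    [-4.0,1.3,0,0],
    [-4.0,1.3,0,0],
    [-4.0,1.3,0,0],
    [-4.0,1.2,0,0]
  ]
}}

```text
time_s: 7.3
eef_pos: [500.9, -243.5, 209.8]
ee_rot: [-0.001, 0.759, 0.651, -0.0]
force: [1.1, -0.4, -0.2]
grip_width: 0.995
```

>>> {"api": "apply_moves", "payload": {
  "targets": [
    [-2.1,0.6,0,0],
    [0,0,0,0],
    [0,0,0,0]
  ]
}}

```text
time_s: 7.6
eef_pos: [503.5, -263.0, 209.9]
ee_rot: [-0.001, 0.759, 0.651, -0.0]
force: [0.4, 0.4, -0.0]
grip_width: 0.999
```

```bash
python3 -c "
from h import *
W=capture('wrist'); save('w3',W['img'])
p=[519.7,-156,-.147]
L=[[34,34,18],[-34,34,18],[38,-38,18],[-38,-38,18],[20,-46,97],[20,-78,97],[-20,-78,97],[-20,-46,97],[0,-108,82]]
print(proj(W,tf(p,L)).round().tolist())
plan([504,-263,136],-9,3)"
```

```text
[[386.0, -16.0], [259.0, -15.0], [388.0, 124.0], [259.0, 125.0], [372.0, 150.0], [370.0, 224.0], [279.0, 225.0], [276.0, 150.0], [324.0, 276.0]]
pos [ 503.6 -262.5  210.2] jaw -8.8 t 7.65 turn 0.2 tilt z [-0.001  0.001 -1.   ] F [-0.7  0.  -0.1]
[[-0.02, 0.02, 2.47, np.float64(0.1)], [-0.02, 0.02, 2.47, np.float64(0.1)], [-0.02, 0.02, 2.47, np.float64(0.1)]]
```

View pics/w3.png

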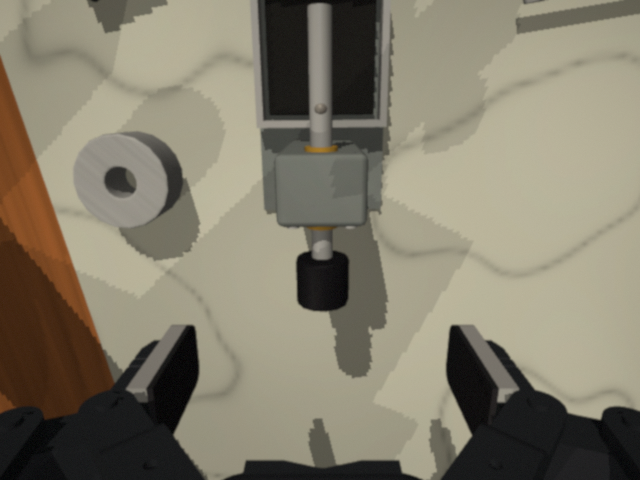

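>>> {"api": "apply_moves", "payload": {
  "targets": [
    [0,0,2.5,0],
    [0,0,3.0,0],
    [0,0,1.4,0],
    [0,0,0.5,0],
    [0,0,0,0]
  ]
}}

```text
time_s: 8.15
eef_pos: [503.9, -263.1, 137.1]
ee_rot: [-0.0, 0.759, 0.651, 0.0]
force: [-0.7, 0.2, 0.5]
grip_width: 0.995
```

>>> {"api": "apply_moves", "payload": {
  "targets": [
    [0,0,0,0],
    [0,0,0,0],
    [0,0,0,0],
    [0,0,0,0],
    [0,0,0,0],
    [0,0,0,0],
    [0,0,0,0],
    [0,0,0,0]
  ],
  "grip": 1.5,
  "force": 30
}}

```text
time_s: 8.95
eef_pos: [503.3, -263.5, 137.4]
ee_rot: [-0.0, 0.759, 0.651, -0.0]
force: [-5.3, 0.7, 6.1]
grip_width: 0.292
```

```bash
python3 -c "
from h import *
W=capture('wrist'); save('w4',W['img']);print(readout.sense()['force'],readout.sense()['eef_pos'],jaw())"
```

```text
[-5.22632048  0.48895406  5.34845862] [ 503.32555962 -263.48024466  137.41320599] -8.757804432869934
```

View pics/w4.png

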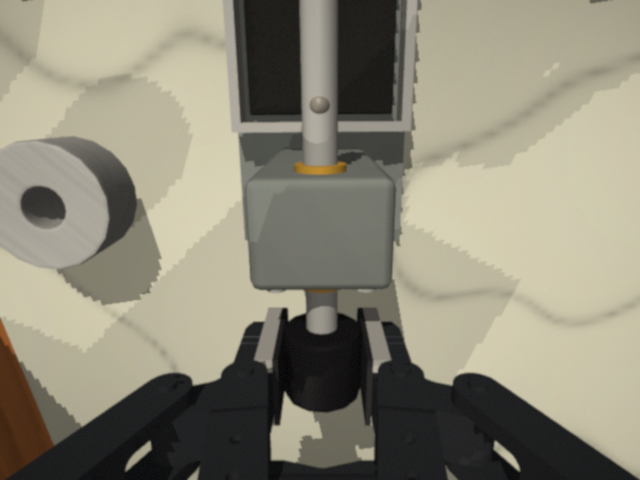

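>>> {"api": "apply_moves", "payload": {
  "targets": [
    [-0.3,0,0,0],
    [-0.5,0,0,0],
    [-0.6,0,0,0],
    [-0.6,0,0,0],
    [-0.6,0,0,0],
    [-0.6,0,0,0],
    [-0.5,0,0,0],
    [0,0,0,0]
  ]
}}

```text
time_s: 9.8
eef_pos: [497.8, -300.6, 137.4]
ee_rot: [0.0, 0.759, 0.651, -0.0]
force: [-4.6, -0.5, 6.2]
grip_width: 0.294
```

>>> {"api": "apply_moves", "payload": {
  "targets": [
    [-0.2,0,0,0],
    [-0.2,0,0,0],
    [0,0,0,0]
  ]
}}

```text
time_s: 10.1
eef_pos: [497.4, -303.3, 137.4]
ee_rot: [-0.001, 0.759, 0.651, 0.0]
force: [-2.6, 5.0, 5.7]
grip_width: 0.293
```

```bash
python3 -c "
from h import *
W=capture('wrist'); save('w5',W['img']);s=readout.sense();print(s['force'],s['eef_pos'],jaw()); print(rot(s['ee_rot']).inv().apply(s['force']), np.linalg.norm(s['eef_pos']-[503.33,-263.48,137.4]))"
```

```text
[-2.71357468  5.86061043  6.60186998] [ 497.4326805  -303.26732168  137.37060224] -8.770349893332684
[ 5.38775518 -3.58045995 -6.59145886] 40.22201148310693
```

View pics/w5.png

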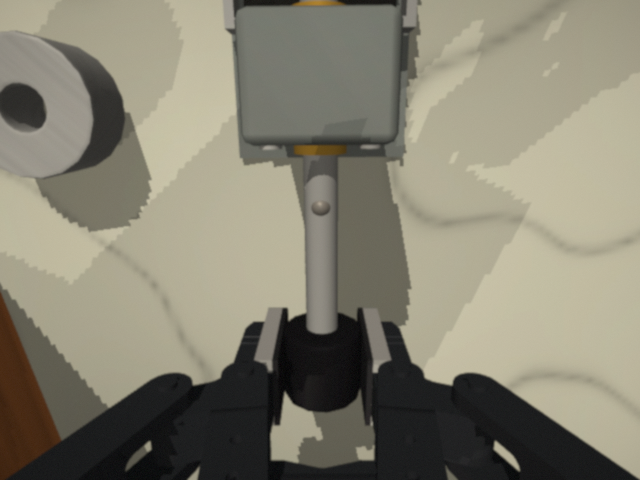

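>>> {"api": "apply_moves", "payload": {
  "targets": [
    [0,0,0,0],
    [0,0,0,0],
    [0,0,0,0],
    [0,0,0,0],
    [0,0,-2,0],
    [0,0,-3.5,0],
    [0,0,-2.5,0],
    [0,0,0,0]
  ],
  "grip": 8.5,
  "force": 40
}}

```text
time_s: 10.95
eef_pos: [498.3, -304.7, 220.5]
ee_rot: [0.003, 0.759, 0.651, 0.0]
force: [0.2, 0.5, 0.1]
grip_width: 0.998
```

```bash
python3 -c "
from h import *
W=capture('wrist'); save('w6',W['img']);T=capture('top');save('t6',T['img'][200:320,270:590],2.4)
plan([450.5,74.7,215],-9,10)"
```

```text
pos [ 497.4 -303.9  216.7] jaw -8.8 t 11.05 turn 0.2 tilt z [ 0. -0. -1.] F [-0.7  0.6 -0.3]
[[3.67, -1.04, 0.02, np.float64(0.0)], [3.67, -1.04, 0.02, np.float64(0.0)], [3.67, -1.04, 0.02, np.float64(0.0)], [3.67, -1.05, 0.02, np.float64(0.0)], [3.67, -1.05, 0.02, np.float64(0.0)], [3.67, -1.05, 0.02, np.float64(0.0)], [3.67, -1.05, 0.02, np.float64(0.0)], [3.67, -1.05, 0.02, np.float64(0.0)], [3.67, -1.05, 0.02, np.float64(0.0)], [3.67, -1.05, 0.02, np.float64(0.0)]]
```

View pics/w6.png

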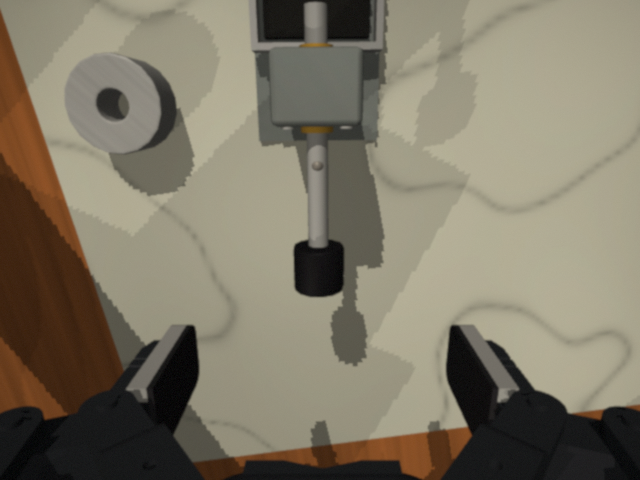

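>>> {"api": "apply_moves", "payload": {
  "targets": [
    [2.5,-0.7,0,0],
    [4.0,-1.1,0,0],
    [4.0,-1.1,0,0],
    [4.0,-1.2,0,0],
    [4.0,-1.2,0,0],
    [4.0,-1.2,0,0],
    [4.0,-1.2,0,0],
    [4.0,-1.1,0,0]
  ]
}}

```text
time_s: 11.85
eef_pos: [456.1, 12.5, 215.7]
ee_rot: [-0.001, 0.759, 0.651, -0.001]
force: [0.8, -0.1, 0.2]
grip_width: 0.992
```

>>> {"api": "apply_moves", "payload": {
  "targets": [
    [4.0,-1.1,0,0],
    [2.2,-0.6,0,0],
    [0,0,0,0],
    [0,0,0,0]
  ]
}}

```text
time_s: 12.25
eef_pos: [449.5, 74.7, 216.0]
ee_rot: [-0.001, 0.759, 0.651, -0.001]
force: [0.8, -0.9, 0.2]
grip_width: 0.997
```

```bash
python3 -c "
from h import *
W=capture('wrist'); save('w7',W['img'])
g=cv2.GaussianBlur(cv2.cvtColor(W['img'],cv2.COLOR_RGB2GRAY),(5,5),0)
c=cv2.HoughCircles(g,cv2.HOUGH_GRADIENT,1,60,param1=80,param2=25,minRadius=35,maxRadius=60); print(c)
for q in c[0]: print(q, unproj(W,q[:2],60).round(1))
plan([450.5,74.7,94],-9,3)"
```

```text
[[[324.5 260.5  44. ]
  [526.5 281.5  43.6]]]
[324.5 260.5  44. ] [[449.7  72.9  60. ]]
[526.5 281.5  43.6] [[560.6  43.2  60. ]]
pos [449.7  74.2 216.2] jaw -8.8 t 12.3 turn 0.2 tilt z [-0.001 -0.    -1.   ] F [0.1 0.  0.7]
[[0.02, 0.03, 4.07, np.float64(0.1)], [0.02, 0.03, 4.07, np.float64(0.1)], [0.02, 0.03, 4.07, np.float64(0.1)]]
```

View pics/w7.png

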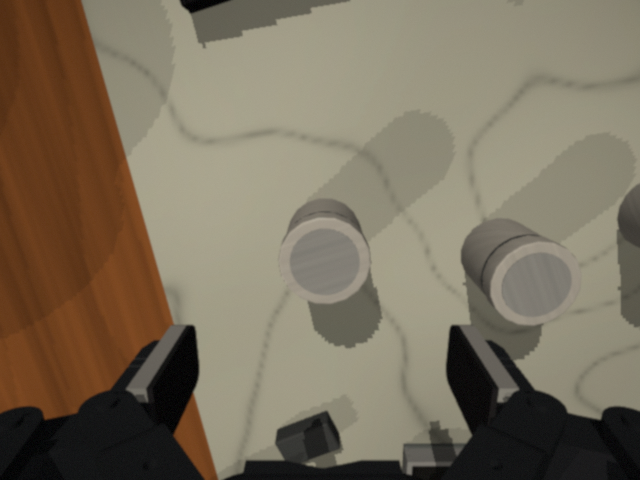

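>>> {"api": "apply_moves", "payload": {
  "targets": [
    [-0.1,0,3.0,0],
    [0,0,4.0,0],
    [0,0,3.5,0],
    [0,0,1.5,0],
    [0,0,0,0]
  ]
}}

```text
time_s: 12.8
eef_pos: [448.7, 72.8, 94.9]
ee_rot: [-0.002, 0.76, 0.65, -0.002]
force: [0.2, 0.5, -0.1]
grip_width: 0.996
```

>>> {"api": "apply_moves", "payload": {
  "targets": [
    [0,0,0,0],
    [0,0,0,0],
    [0,0,0,0],
    [0,0,0,0],
    [0,0,0,0]
  ],
  "grip": 4.0,
  "force": 40
}}

```text
time_s: 13.3
eef_pos: [450.1, 73.5, 98.1]
ee_rot: [0.001, 0.759, 0.651, 0.001]
force: [-2.0, -2.6, 5.9]
grip_width: 0.598
```

>>> {"api": "apply_moves", "payload": {
  "targets": [
    [0,0,-0.5,0],
    [0,0,-2.0,0],
    [0,0,-4.0,0],
    [0,0,-4.0,0],
    [0,0,-1.5,0],
    [0,0,0,0],
    [0,0,0,0]
  ]
}}

```text
time_s: 14.0
eef_pos: [449.1, 73.8, 216.3]
ee_rot: [-0.0, 0.759, 0.651, -0.0]
force: [-0.2, 0.1, -4.1]
grip_width: 0.602
```

```bash
python3 feel.py; python3 -c "
from h import *
plan([519.8,-156.3,210],-9,8)"
```

```text
[-0.15372316 -0.41016251 -4.14568633] [0.38364906 0.5134444  0.39429824] [449.528309    73.77355828 216.49364543] 0.5967640225992707 [-0.000e+00 -3.692e+01 -2.393e+01 -1.000e-02  0.000e+00 -0.000e+00]
pos [449.5  73.8 216.5] jaw -8.8 t 14.4 turn 0.2 tilt z [-0.001  0.    -1.   ] F [-0.1  0.1 -3.7]
[[-2.71, 1.31, 0.08, np.float64(0.0)], [-2.71, 1.31, 0.08, np.float64(0.0)], [-2.71, 1.31, 0.08, np.float64(0.0)], [-2.71, 1.31, 0.08, np.float64(0.0)], [-2.71, 1.31, 0.08, np.float64(0.0)], [-2.7, 1.31, 0.08, np.float64(0.0)], [-2.7, 1.31, 0.08, np.float64(0.0)], [-2.7, 1.32, 0.08, np.float64(0.0)]]
```

View pics/wf.png

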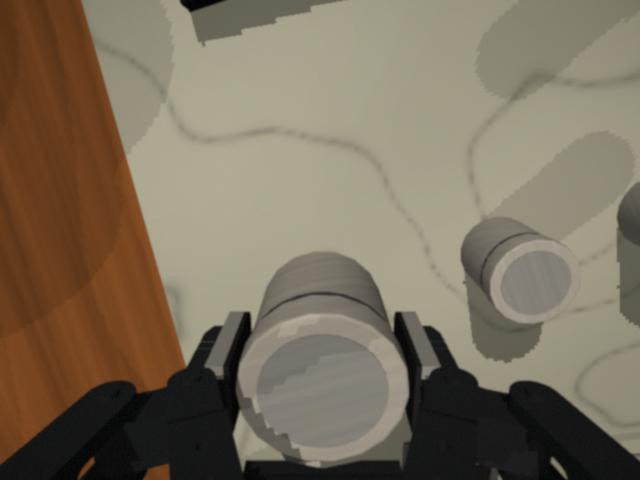

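>>> {"api": "apply_moves", "payload": {
  "targets": [
    [-2.0,1.0,0,0],
    [-3.5,1.7,0,0],
    [-3.6,1.8,0,0],
    [-3.6,1.8,0,0],
    [-3.6,1.8,0,0],
    [-3.0,1.4,0,0],
    [-2.3,1.0,0,0],
    [0,0,0,0]
  ]
}}

```text
time_s: 15.2
eef_pos: [520.8, -158.5, 216.4]
ee_rot: [0.0, 0.76, 0.65, -0.0]
force: [-0.8, 0.6, -3.2]
grip_width: 0.592
```

```bash
python3 -c "
from h import *
T=capture('top');save('t8',T['img'][200:320,330:530],4)
plan([519.8,-156.3,110],-9,3)"
```

```text
pos [ 520.4 -156.8  216.3] jaw -8.9 t 15.25 turn 0.1 tilt z [-0.001  0.    -1.   ] F [ 0.5  1.9 -3.3]
[[0.01, -0.02, 3.54, np.float64(0.0)], [0.01, -0.02, 3.54, np.float64(0.0)], [0.01, -0.02, 3.54, np.float64(0.0)]]
```

View pics/t8.png

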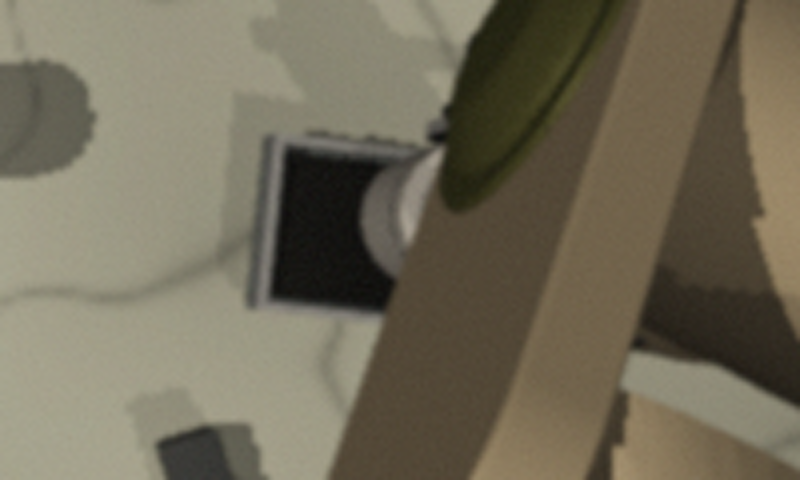

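>>> {"api": "apply_moves", "payload": {
  "targets": [
    [0.3,0,1.5,0],
    [0,0,2.5,0],
    [0,0,2.0,0],
    [0,0,1.4,0],
    [0,0,0.6,0],
    [0,0,0,0]
  ]
}}

```text
time_s: 15.85
eef_pos: [520.6, -152.1, 136.4]
ee_rot: [-0.001, 0.759, 0.651, -0.0]
force: [0.4, -0.4, -3.8]
grip_width: 0.594
```

```bash
python3 -c "
from h import *
S=capture('scene');save('s9',S['img'][190:330,130:290],4)
W=capture('wrist'); save('w9',W['img'])
plan([520.2,-153.3,110],-9,3)"
```

```text
pos [ 521.1 -152.5  137.6] jaw -8.8 t 15.95 turn 0.2 tilt z [ 0.001 -0.    -1.   ] F [ 0.   0.1 -3.6]
[[-0.03, -0.03, 0.92, np.float64(0.1)], [-0.03, -0.03, 0.92, np.float64(0.1)], [-0.03, -0.03, 0.92, np.float64(0.1)]]
```

View pics/s9.png

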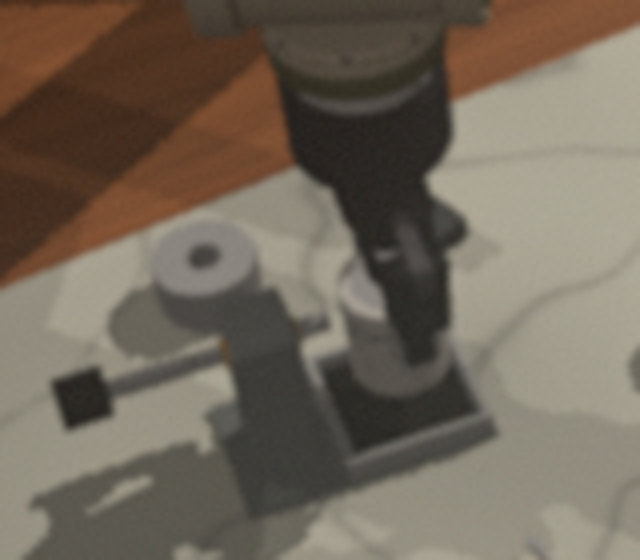

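View pics/w9.png

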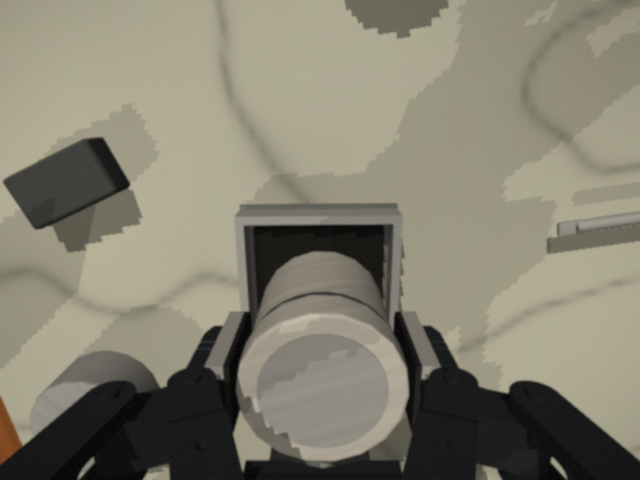

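>>> {"api": "apply_moves", "payload": {
  "targets": [
    [0,0,0.8,0],
    [0,0,1.0,0],
    [0,0,0.7,0],
    [0,0,0.2,0],
    [0,0,0,0]
  ]
}}

```text
time_s: 16.45
eef_pos: [520.7, -152.7, 109.5]
ee_rot: [-0.0, 0.759, 0.651, -0.0]
force: [-0.3, 0.1, -2.9]
grip_width: 0.595
```

>>> {"api": "apply_moves", "payload": {
  "targets": [
    [0,0,0.2,0],
    [0,0,0.2,0],
    [0,0,0,0],
    [0,0,0,0]
  ]
}}

```text
time_s: 16.85
eef_pos: [521.1, -152.9, 106.3]
ee_rot: [0.0, 0.759, 0.651, 0.0]
force: [-0.2, 0.8, -0.0]
grip_width: 0.601
```

>>> {"api": "apply_moves", "payload": {
  "targets": [
    [0,0,0.1,0],
    [0,0,0,0],
    [0,0,0,0],
    [0,0,0,0],
    [0,0,0,0]
  ],
  "grip": 7.5
}}

```text
time_s: 17.35
eef_pos: [520.9, -152.8, 105.0]
ee_rot: [0.0, 0.759, 0.651, 0.0]
force: [-0.0, 0.3, 0.3]
grip_width: 0.875
```

>>> {"api": "apply_moves", "payload": {
  "targets": [
    [0,0,-1.0,0],
    [0,0,-3.0,0],
    [0,0,-4.0,0],
    [0,0,-3.0,0],
    [-2.5,0,0,0],
    [-4.0,0,0,0],
    [-3.0,0,0,0],
    [0,0,0,0]
  ]
}}

```text
time_s: 18.15
eef_pos: [505.7, -249.6, 215.6]
ee_rot: [0.001, 0.76, 0.65, -0.0]
force: [0.5, 0.5, -0.6]
grip_width: 0.878
```

```bash
python3 -c "
from h import *
W=capture('wrist'); save('w10',W['img']);S=capture('scene');save('s10',S['img'][190:330,130:290],4)
plan([497.4,-303.3,215],-9,3)"
```

```text
pos [ 506.2 -246.8  215.3] jaw -8.8 t 18.25 turn 0.2 tilt z [ 0.  0. -1.] F [1.2 0.2 0.8]
[[-1.91, 0.0, 0.01, np.float64(0.1)], [-1.91, 0.0, 0.01, np.float64(0.1)], [-1.91, 0.0, 0.01, np.float64(0.1)]]
```

View pics/w10.png

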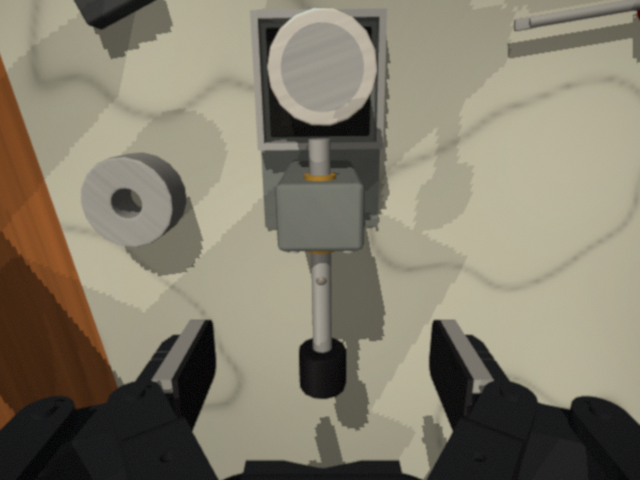

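View pics/s10.png

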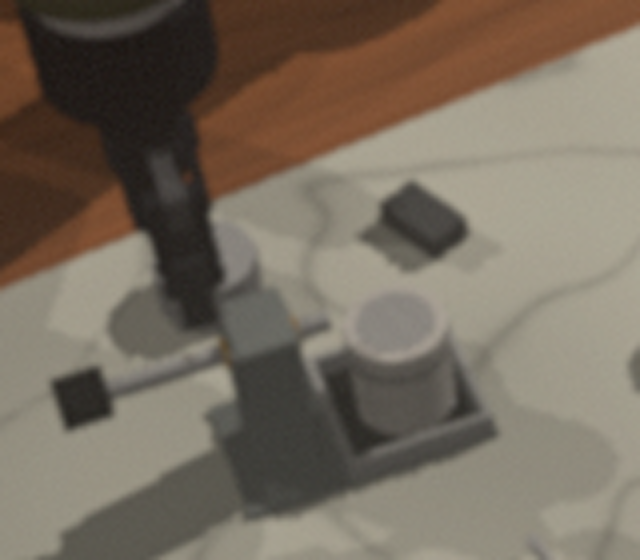

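>>> {"api": "apply_moves", "payload": {
  "targets": [
    [-2.5,0,0,0],
    [-2.5,0,1.0,0],
    [-0.7,0,2.5,0],
    [0,0,2.5,0],
    [0,0,1.5,0],
    [0,0,0.3,0],
    [0,0,0,0]
  ]
}}

```text
time_s: 18.95
eef_pos: [498.0, -302.3, 137.2]
ee_rot: [-0.0, 0.759, 0.651, 0.0]
force: [-0.4, -0.6, 0.8]
grip_width: 0.88
```

>>> {"api": "apply_moves", "payload": {
  "targets": [
    [0,0,0,0],
    [0,0,0,0],
    [0,0,0,0],
    [0,0,0,0],
    [0,0,0,0],
    [0,0,0,0],
    [0,0,0,0]
  ],
  "grip": 1.5,
  "force": 30
}}

```text
time_s: 19.65
eef_pos: [497.5, -303.0, 137.6]
ee_rot: [-0.0, 0.759, 0.651, -0.0]
force: [-4.3, 2.0, 5.5]
grip_width: 0.289
```

>>> {"api": "apply_moves", "payload": {
  "targets": [
    [0.3,0,0,0],
    [0.5,0,0,0],
    [0.6,0,0,0],
    [0.6,0,0,0],
    [0.6,0,0,0],
    [0.6,0,0,0],
    [0.5,0,0,0],
    [0,0,0,0]
  ]
}}

```text
time_s: 20.45
eef_pos: [503.0, -266.0, 137.5]
ee_rot: [-0.0, 0.759, 0.651, -0.0]
force: [-5.3, 2.1, 7.9]
grip_width: 0.294
```

>>> {"api": "apply_moves", "payload": {
  "targets": [
    [0.2,0,0,0],
    [0.2,0,0,0],
    [0,0,0,0]
  ]
}}

```text
time_s: 20.75
eef_pos: [503.4, -263.2, 137.6]
ee_rot: [0.0, 0.759, 0.651, -0.001]
force: [-7.9, -4.9, 6.3]
grip_width: 0.29
```

```bash
python3 -c "
from h import *
W=capture('wrist'); save('w11',W['img']);s=readout.sense();print(s['force'],s['eef_pos'],jaw()); print(rot(s['ee_rot']).inv().apply(s['force']), np.linalg.norm(s['eef_pos']-[497.4,-303.3,137.4]))"
```

```text
[-7.26188612 -4.68024891  5.58599262] [ 503.37325964 -263.23153123  137.59496058] -8.756477638522313
[-5.74237011 -6.46948488 -5.56902005] 40.5117270694871
```

View pics/w11.png

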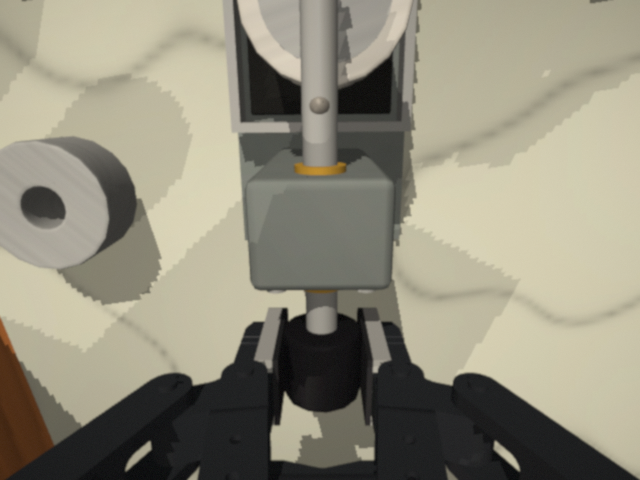

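>>> {"api": "apply_moves", "payload": {
  "targets": [
    [0,0,0,0],
    [0,0,0,0],
    [0,0,0,0],
    [0,0,0,0],
    [0,0,-2,0],
    [0,0,-3.5,0],
    [0,0,-2.5,0],
    [0,0,0,0]
  ],
  "grip": 8.5
}}

```text
time_s: 21.6
eef_pos: [504.9, -263.0, 220.3]
ee_rot: [0.003, 0.759, 0.651, 0.001]
force: [-0.0, -0.9, 0.4]
grip_width: 0.994
```

```bash
python3 -c "
from h import *
W=capture('wrist'); save('w12',W['img'])
plan([566,41,215],-9,8)"
```

```text
pos [ 504.3 -262.6  218.1] jaw -8.8 t 21.65 turn 0.2 tilt z [ 0.002 -0.002 -1.   ] F [-0.8  1.6 -0.5]
[[3.87, 0.18, 0.03, np.float64(0.0)], [3.87, 0.18, 0.03, np.float64(0.0)], [3.87, 0.18, 0.03, np.float64(0.0)], [3.87, 0.18, 0.03, np.float64(0.0)], [3.87, 0.18, 0.03, np.float64(0.0)], [3.87, 0.17, 0.03, np.float64(0.0)], [3.87, 0.17, 0.03, np.float64(0.0)], [3.87, 0.17, 0.03, np.float64(0.0)]]
```

View pics/w12.png

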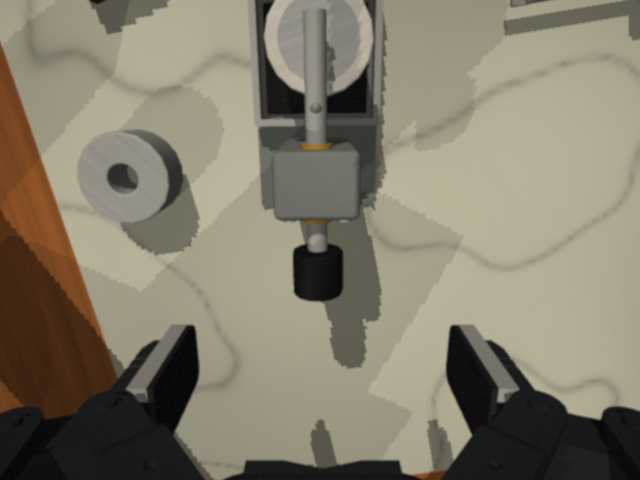

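Keeper is home over the lid. Next, the middle tin.

>>> {"api": "apply_moves", "payload": {
  "targets": [
    [2.5,0.1,0,0],
    [4.2,0.2,0,0],
    [4.2,0.2,0,0],
    [4.2,0.2,0,0],
    [4.2,0.2,0,0],
    [4.2,0.2,0,0],
    [4.2,0.2,0,0],
    [3.2,0.1,0,0]
  ]
}}

```text
time_s: 22.45
eef_pos: [564.6, 43.2, 215.5]
ee_rot: [-0.001, 0.759, 0.651, -0.001]
force: [0.8, -0.2, 0.3]
grip_width: 0.992
```

>>> {"api": "apply_moves", "payload": {
  "targets": [
    [0,0,0,0],
    [0,0,0,0]
  ]
}}

```text
time_s: 22.65
eef_pos: [564.5, 41.2, 215.6]
ee_rot: [-0.001, 0.759, 0.651, -0.001]
force: [-0.4, -0.6, -0.5]
grip_width: 0.993
```

```bash
cat > tin.py <<'E'
from h import *
import sys
W=capture('wrist'); save(sys.argv[1],W['img'])
g=cv2.GaussianBlur(cv2.cvtColor(W['img'],cv2.COLOR_RGB2GRAY),(5,5),0)
c=cv2.HoughCircles(g,cv2.HOUGH_GRADIENT,1,60,param1=80,param2=25,minRadius=38,maxRadius=60)
if c is not None:
    for q in c[0]: print(q, unproj(W,q[:2],60).round(1))
    s=readout.sense(); P=[unproj(W,q[:2],60)[0] for q in c[0]]
    p=min(P,key=lambda p:np.hypot(*(p-s["eef_pos"])[:2])); plan([p[0],p[1],94],-9,1)
E
python3 tin.py w13
```

```text
[325.5 256.5  44.4] [[565.7  41.7  60. ]]
[524.5 211.5  51.3] [[674.8  50.9  60. ]]
pos [564.6  40.5 215.9] jaw -8.8 t 22.7 turn 0.2 tilt z [-0.002  0.    -1.   ] F [-0.3 -0.6 -0. ]
[[0.15, 0.11, 12.19, np.float64(0.2)]]
```

View pics/w13.png

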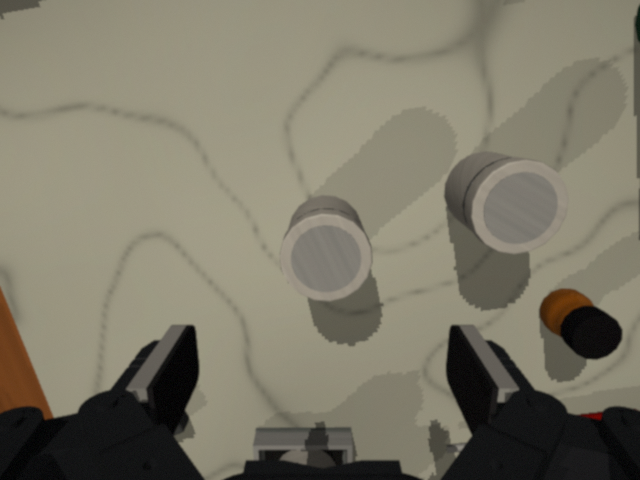

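>>> {"api": "apply_moves", "payload": {
  "targets": [
    [0.1,0.1,3.0,0],
    [0,0,4.0,0],
    [0,0,3.5,0],
    [0,0,1.5,0],
    [0,0,0,0]
  ]
}}

```text
time_s: 23.2
eef_pos: [564.8, 40.5, 94.4]
ee_rot: [-0.002, 0.76, 0.65, -0.002]
force: [0.0, 0.1, 0.5]
grip_width: 0.997
```

>>> {"api": "apply_moves", "payload": {
  "targets": [
    [0,0,0,0],
    [0,0,0,0],
    [0,0,0,0],
    [0,0,0,0],
    [0,0,0,0]
  ],
  "grip": 4.0,
  "force": 25
}}

```text
time_s: 23.7
eef_pos: [566.6, 41.3, 98.3]
ee_rot: [0.001, 0.759, 0.651, 0.001]
force: [-1.0, -1.9, 6.0]
grip_width: 0.601
```

>>> {"api": "apply_moves", "payload": {
  "targets": [
    [0,0,-0.5,0],
    [0,0,-2.0,0],
    [0,0,-4.0,0],
    [0,0,-4.0,0],
    [0,0,-1.5,0],
    [0,0,0,0],
    [0,0,0,0]
  ]
}}

```text
time_s: 24.4
eef_pos: [565.7, 41.7, 216.2]
ee_rot: [-0.0, 0.759, 0.651, -0.0]
force: [-0.5, 0.3, -1.3]
grip_width: 0.598
```

```bash
python3 feel.py; python3 -c "
from h import *
T=capture('top'); g=T['img']; save('tr',g[190:370,60:220],4)
s=0
# tray fit
"
```

```text
[-0.10325747  0.00832018 -0.99891387] [0.39907239 0.34043934 0.50757216] [565.98029304  41.65058282 216.43514873] 0.5985893929809609 [ -0.   -47.55 -24.4   -0.     0.    -0.  ]
```

View pics/wf.png

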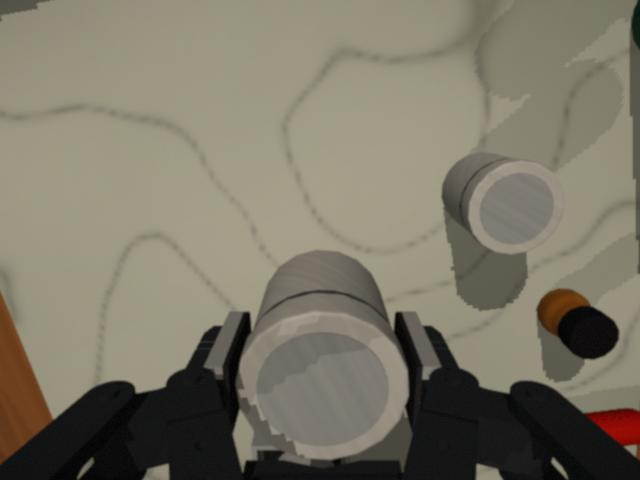

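View pics/tr.png

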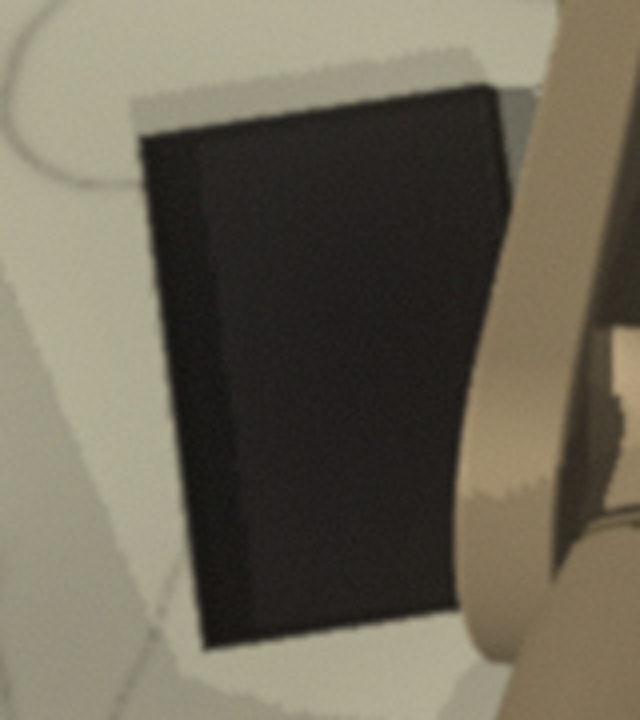

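```bash
python3 -c "
from h import *
plan([541,309,216],None,8)"
```

```text
pos [566.   41.6 216.6] jaw -8.8 t 24.85 turn 0 tilt z [-0.001  0.    -1.   ] F [ 0.1 -0.7 -0.9]
[[3.26, -0.82, 0.01, 0.0], [3.26, -0.82, 0.01, 0.0], [3.26, -0.82, 0.01, 0.0], [3.26, -0.82, 0.01, 0.0], [3.26, -0.82, 0.01, 0.0], [3.26, -0.82, 0.01, 0.0], [3.26, -0.82, 0.01, 0.0], [3.26, -0.82, 0.01, 0.0]]
```

>>> {"api": "apply_moves", "payload": {
  "targets": [
    [2.3,-0.6,0,0],
    [3.8,-1.0,0,0],
    [4.0,-1.0,0,0],
    [4.0,-1.0,0,0],
    [4.0,-1.0,0,0],
    [4.0,-1.0,0,0],
    [4.0,-1.0,0,0],
    [0,0,0,0]
  ]
}}

```text
time_s: 25.65
eef_pos: [539.4, 313.8, 216.6]
ee_rot: [-0.0, 0.758, 0.653, 0.0]
force: [1.8, -0.6, -0.8]
grip_width: 0.6
```

>>> {"api": "apply_moves", "payload": {
  "targets": [
    [0,0,2.5,0],
    [0,0,3.5,0],
    [0,0,2.5,0],
    [0,0,1.0,0],
    [0,0,0,0]
  ]
}}

```text
time_s: 26.15
eef_pos: [540.5, 309.2, 121.0]
ee_rot: [-0.0, 0.759, 0.651, -0.001]
force: [-0.2, -0.7, -1.1]
grip_width: 0.601
```

```bash
python3 -c "
from h import *
W=capture('wrist'); save('w14',W['img']);S=capture('scene');save('s14',S['img'][130:270,330:490],4)
plan([541,309,102],None,2)"
```

```text
pos [541.3 309.6 123.2] jaw -8.8 t 26.25 turn 0 tilt z [ 0.002  0.001 -1.   ] F [0.3 0.3 0. ]
[[-0.04, -0.01, 1.06, 0.0], [-0.04, -0.01, 1.06, 0.0]]
```

View pics/w14.png

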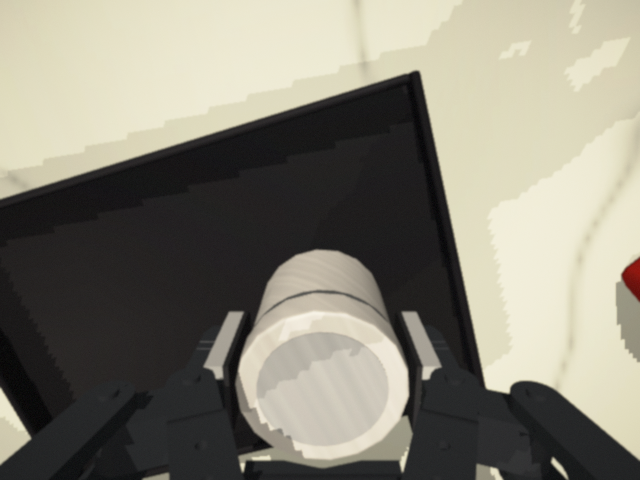

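View pics/s14.png

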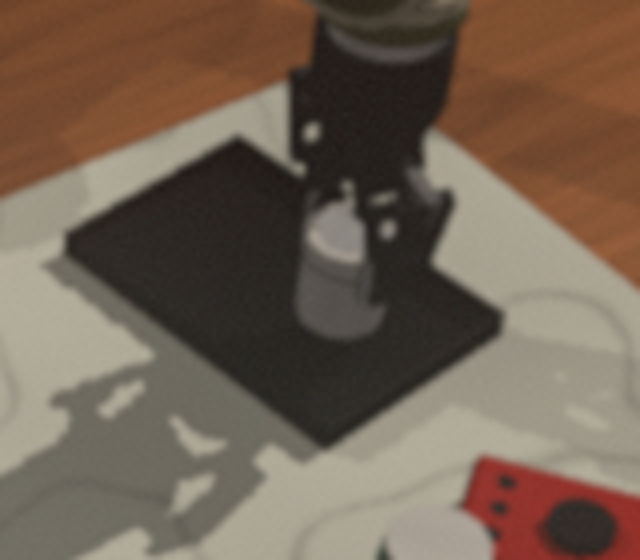

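>>> {"api": "apply_moves", "payload": {
  "targets": [
    [0,0,0.9,0],
    [0,0,0.7,0],
    [0,0,0.3,0],
    [0,0,0,0]
  ]
}}

```text
time_s: 26.65
eef_pos: [540.6, 309.7, 102.8]
ee_rot: [-0.0, 0.759, 0.651, -0.0]
force: [0.4, -0.2, -1.6]
grip_width: 0.603
```

>>> {"api": "apply_moves", "payload": {
  "targets": [
    [0,0,0.2,0],
    [0,0,0,0],
    [0,0,0,0]
  ]
}}

```text
time_s: 26.95
eef_pos: [540.8, 309.8, 102.3]
ee_rot: [0.0, 0.759, 0.651, 0.0]
force: [-4.0, -2.6, 10.0]
grip_width: 0.601
```

Contact with the floor. Release, raise, and go to the far tin.

>>> {"api": "apply_moves", "payload": {
  "targets": [
    [0,0,0,0],
    [0,0,0,0],
    [0,0,0,0],
    [0,0,0,0],
    [0,0,-1.5,0],
    [0,0,-4.0,0],
    [0,0,-4.0,0],
    [0,0,-1.8,0]
  ],
  "grip": 7.5
}}

```text
time_s: 27.75
eef_pos: [541.5, 310.0, 219.1]
ee_rot: [0.001, 0.759, 0.651, 0.003]
force: [-0.1, 1.4, 0.3]
grip_width: 0.877
```

```bash
python3 -c "
from h import *
W=capture('wrist'); save('w15',W['img'])
plan([673,52,215],None,9)"
```

```text
pos [541.9 310.2 220.8] jaw -8.8 t 27.8 turn 0 tilt z [ 0.009  0.003 -1.   ] F [0.5 1.1 3.1]
[[-2.61, 1.88, 0.07, 0.0], [-2.61, 1.88, 0.07, 0.0], [-2.61, 1.88, 0.07, 0.0], [-2.61, 1.88, 0.07, 0.0], [-2.61, 1.88, 0.07, 0.0], [-2.61, 1.88, 0.07, 0.0], [-2.61, 1.88, 0.07, 0.0], [-2.61, 1.88, 0.07, 0.0], [-2.61, 1.88, 0.07, 0.0]]
```

View pics/w15.png

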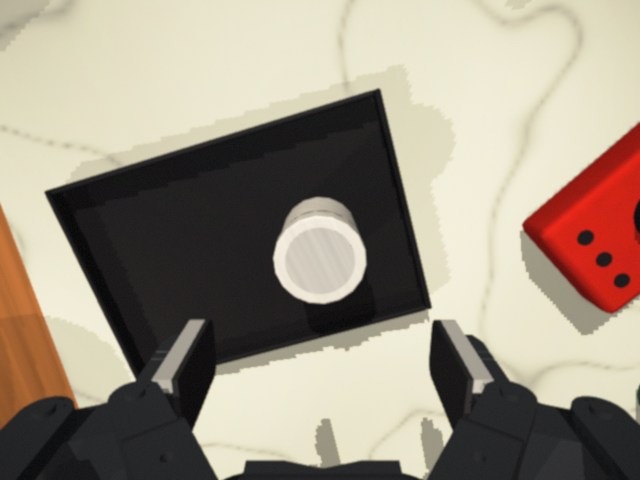

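>>> {"api": "apply_moves", "payload": {
  "targets": [
    [-2.0,1.5,0,0],
    [-3.1,2.2,0,0],
    [-3.1,2.2,0,0],
    [-3.1,2.3,0,0],
    [-3.1,2.3,0,0],
    [-3.1,2.2,0,0],
    [-3.1,2.2,0,0],
    [-2.6,1.9,0,0]
  ],
  "grip": 8.5
}}

```text
time_s: 28.6
eef_pos: [671.8, 52.8, 214.0]
ee_rot: [-0.0, 0.759, 0.651, -0.0]
force: [0.3, -0.0, 0.2]
grip_width: 0.994
```

>>> {"api": "apply_moves", "payload": {
  "targets": [
    [-0.3,0.1,0,0],
    [0,0,0,0],
    [0,0,0,0]
  ]
}}

```text
time_s: 28.9
eef_pos: [671.4, 52.6, 214.0]
ee_rot: [-0.0, 0.759, 0.651, -0.0]
force: [-0.1, -0.6, 0.7]
grip_width: 0.995
```

```bash
python3 tin.py w16
```

```text
[328.5 258.5  40. ] [[674.3  52.3  60. ]]
pos [671.4  52.8 214.1] jaw -8.7 t 28.95 turn 0.3 tilt z [-0.  0. -1.] F [ 0.1  0.4 -0.8]
[[-0.01, 0.3, 12.01, np.float64(0.3)]]
```

View pics/w16.png

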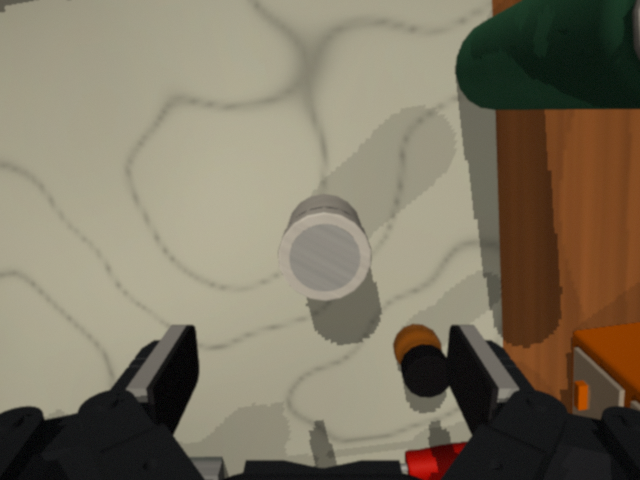

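>>> {"api": "apply_moves", "payload": {
  "targets": [
    [0,0.2,3.0,0],
    [0,0,4.0,0],
    [0,0,3.5,0],
    [0,0,1.4,0],
    [0,0,0,0]
  ]
}}

```text
time_s: 29.45
eef_pos: [673.0, 52.1, 93.5]
ee_rot: [-0.001, 0.759, 0.651, -0.001]
force: [0.3, -0.5, -0.3]
grip_width: 0.999
```

>>> {"api": "apply_moves", "payload": {
  "targets": [
    [0,0,0,0],
    [0,0,0,0],
    [0,0,0,0],
    [0,0,0,0],
    [0,0,0,0]
  ],
  "grip": 4.0,
  "force": 25
}}

```text
time_s: 29.95
eef_pos: [674.6, 51.3, 97.1]
ee_rot: [0.001, 0.759, 0.651, 0.001]
force: [-0.1, 0.6, 7.0]
grip_width: 0.603
```

>>> {"api": "apply_moves", "payload": {
  "targets": [
    [0,0,-0.5,0],
    [0,0,-2.0,0],
    [0,0,-4.0,0],
    [0,0,-4.0,0],
    [0,0,-1.5,0],
    [0,0,0,0],
    [0,0,0,0]
  ]
}}

```text
time_s: 30.65
eef_pos: [673.5, 51.3, 214.1]
ee_rot: [-0.0, 0.759, 0.651, -0.0]
force: [0.3, -1.3, -0.6]
grip_width: 0.602
```

```bash
python3 feel.py; python3 -c "
from h import *
plan([442,297,218],None,9)"
```

```text
[ 0.34774291 -0.26202156 -0.66712298] [0.31032579 0.53555    0.57419332] [673.74767894  51.28124667 214.45067561] 0.6005507948127368 [-1.000e-02 -5.884e+01 -2.611e+01  0.000e+00  0.000e+00  0.000e+00]
pos [673.7  51.3 214.5] jaw -8.8 t 31.05 turn 0 tilt z [-0.001  0.    -1.   ] F [-0.  -0.2 -1.6]
[[2.31, -2.96, -0.04, 0.0], [2.31, -2.96, -0.04, 0.0], [2.31, -2.96, -0.04, 0.0], [2.31, -2.96, -0.04, 0.0], [2.31, -2.96, -0.04, 0.0], [2.31, -2.96, -0.04, 0.0], [2.31, -2.96, -0.04, 0.0], [2.31, -2.96, -0.04, 0.0], [2.31, -2.96, -0.04, 0.0]]
```

View pics/wf.png

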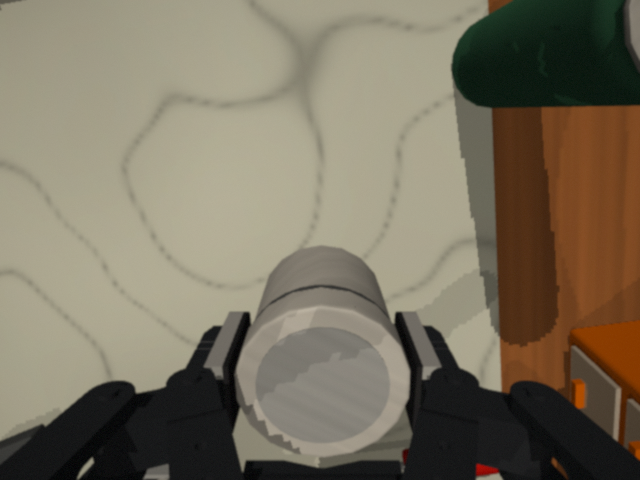

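>>> {"api": "apply_moves", "payload": {
  "targets": [
    [1.5,-1.8,0,0],
    [2.6,-3.4,0,0],
    [2.7,-3.5,0,0],
    [2.7,-3.5,0,0],
    [2.7,-3.5,0,0],
    [2.7,-3.5,0,0],
    [2.7,-3.4,0,0],
    [2.2,-2.8,0,0]
  ]
}}

```text
time_s: 31.85
eef_pos: [451.3, 287.1, 215.0]
ee_rot: [-0.0, 0.759, 0.651, 0.0]
force: [0.8, 0.0, -0.5]
grip_width: 0.597
```

>>> {"api": "apply_moves", "payload": {
  "targets": [
    [1.0,-1.3,0,0],
    [0,0,0,0],
    [0,0,0,0]
  ]
}}

```text
time_s: 32.15
eef_pos: [442.4, 297.2, 214.9]
ee_rot: [0.0, 0.759, 0.651, 0.0]
force: [0.0, 0.0, -0.7]
grip_width: 0.602
```

```bash
python3 -c "
from h import *
W=capture('wrist'); save('w17',W['img'])
plan([442,297,120],None,1)"
```

```text
pos [442.6 296.8 214.9] jaw -8.8 t 32.2 turn 0 tilt z [ 0. -0. -1.] F [ 0.2 -0.3 -1.3]
[[0.01, -0.07, 9.49, 0.0]]
```

View pics/w17.png

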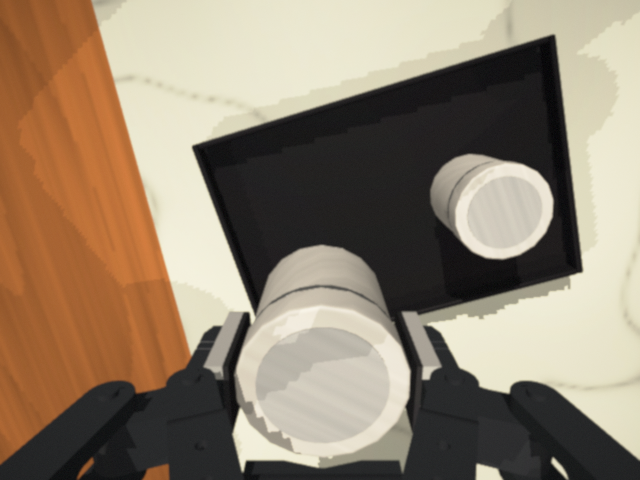

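```bash
python3 -c "
from h import *
W=capture('wrist')
print(unproj(W,[[194,147],[555,36],[581,270]],18).round())"
```

```text
[[374. 365.  18.]
 [590. 393.  18.]
 [608. 248.  18.]]
```

>>> {"api": "apply_moves", "payload": {
  "targets": [
    [0.2,0,2.5,0],
    [0,0,3.5,0],
    [0,0,2.8,0],
    [0,0,1.4,0],
    [0,0,0.7,0],
    [0,0,0.3,0],
    [0,0,0,0]
  ]
}}

```text
time_s: 32.95
eef_pos: [442.5, 299.4, 103.2]
ee_rot: [0.0, 0.759, 0.651, 0.0]
force: [-1.0, 0.4, 0.1]
grip_width: 0.602
```

>>> {"api": "apply_moves", "payload": {
  "targets": [
    [0,0,0,0],
    [0,0,0,0]
  ]
}}

```text
time_s: 33.15
eef_pos: [442.3, 299.7, 103.6]
ee_rot: [0.0, 0.759, 0.651, 0.001]
force: [0.1, -0.5, -0.9]
grip_width: 0.602
```

>>> {"api": "apply_moves", "payload": {
  "targets": [
    [0,0,0.1,0],
    [0,0,0.1,0],
    [0,0,0,0]
  ]
}}

```text
time_s: 33.45
eef_pos: [442.0, 299.7, 101.1]
ee_rot: [0.0, 0.759, 0.651, 0.0]
force: [-0.5, -1.1, 2.5]
grip_width: 0.599
```

Floor contact. Release to 7.5 cm (keeping clear of the other tin) and lift straight up.

>>> {"api": "apply_moves", "payload": {
  "targets": [
    [0,0,0,0],
    [0,0,0,0],
    [0,0,0,0],
    [0,0,0,0],
    [0,0,-1.5,0],
    [0,0,-4.0,0],
    [0,0,-4.0,0],
    [0,0,-3.0,0]
  ],
  "grip": 7.5
}}

```text
time_s: 34.25
eef_pos: [442.2, 299.7, 228.3]
ee_rot: [0.0, 0.759, 0.651, 0.001]
force: [0.3, -0.0, 0.1]
grip_width: 0.875
```

>>> {"api": "apply_moves", "payload": {
  "targets": [
    [-1.5,2.0,-2.0,0],
    [0,0,0,0],
    [0,0,0,0]
  ]
}}

```text
time_s: 34.55
eef_pos: [459.3, 281.6, 245.5]
ee_rot: [-0.0, 0.759, 0.651, -0.0]
force: [-1.0, 0.2, 0.3]
grip_width: 0.876
```

```bash
python3 -c "
from h import *
T=capture('top');S=capture('scene');W=capture('wrist');save('tF',T['img']);save('sF',S['img']);save('wF',W['img']);save('sFz',S['img'][190:330,130:290],4);print(readout.sense()['force'],readout.sense()['eef_pos'])"
```

```text
[ 0.24829948 -0.5277547  -0.40313987] [458.76793668 281.9843917  244.7135029 ]
```

View pics/tF.png

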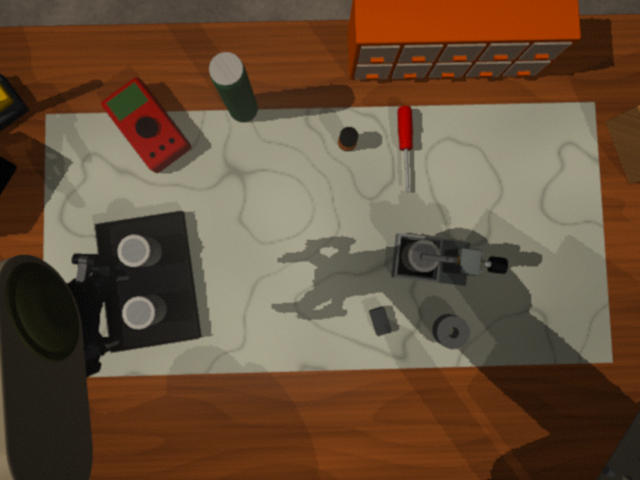

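View pics/sF.png

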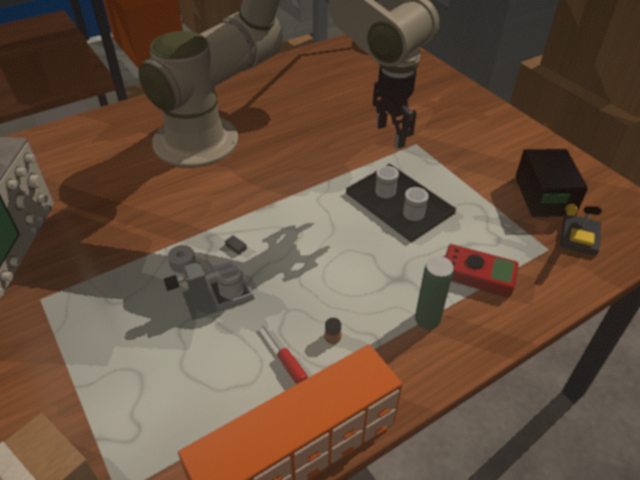

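View pics/sFz.png

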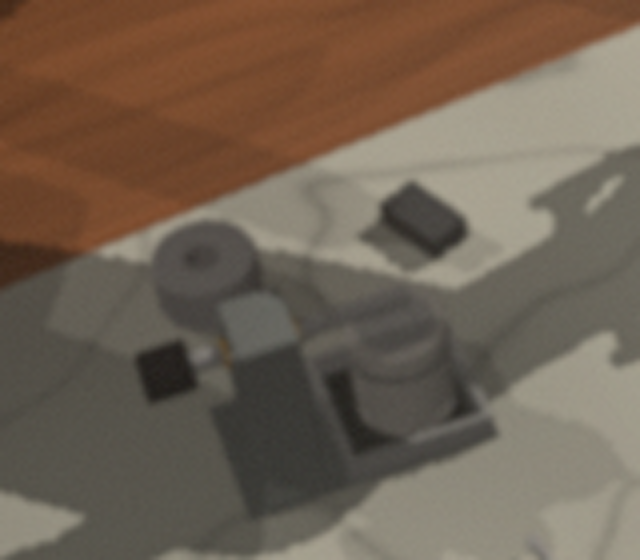

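View pics/wF.png

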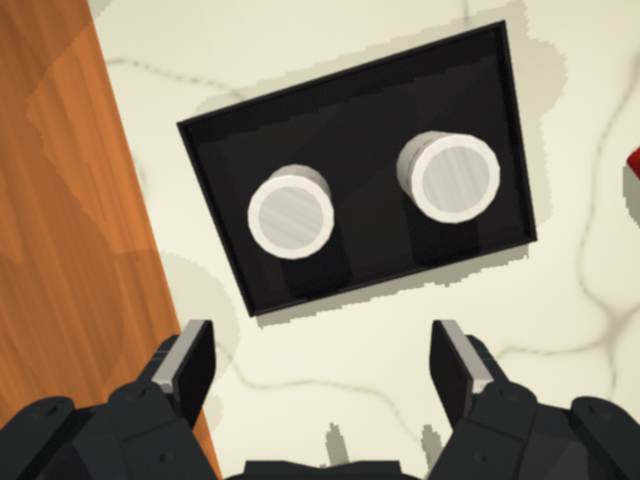

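The pictures show both tins upright in the tray and the full tin in the bay with the rod over its lid. The knob is home at about (497, 265) in the top view. Jar, spool, driver and cell are where they started. I'm handing in.

```bash
python3 -c "
from rig import ctrl
print(ctrl.finish_job())"
```

```text
the job is handed in; nothing more can be done
None
```

I did the whole job in the order asked and handed it in at about 35 s.

- **Weighing:** the tin nearest the robot pulled 3.8 to 4.1 N when lifted, so it is the full one. The other two read about 1.0 N and 0.7 N. The 1.0 N is slightly above the 0.8 N an empty tin can weigh, but that is within the force noise of about 0.5 N.
- **Rack:** I pulled the knob 40 mm out to its stop, stood the full tin in the bay, and pushed the knob 40 mm back to its stop. Each stop was felt at about 5 to 6 N.
- **Tray:** I stood both empty tins in the tray only after the knob was home.
- **Last checks:** the pictures show the rod over the lid of the full tin, the knob back at its starting position, and both empty tins upright in the tray. The jar, spool, driver and cell are where they started, and the gripper was raised and touching nothing. No check failed. I had no direct reading of the pad or keeper joints, so those rest on the forces, travel and pictures.

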